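# Reference ball into the iris pot

### The arm

A 7-joint arm with a two-finger parallel gripper is mounted at the origin on the work surface. World frame = base frame: x ahead of the robot, y to its left, z up, the work surface at z = 0. Lengths are in mm, angles in rad, forces in N, time in s.
With the tool pointing down it reaches from about 350 to 775 mm from the base axis. Payload 3.1 kg.
Tool frame: the origin (TCP) lies midway between the tips of the shut fingers; the grasp point (between the pads) lies 19 mm behind it (hold_point_z is the distance from the TCP to the grasp point, in mm); z points along the fingers, y is the line along which they close (so a half turn about z gives the same grasp; the last joint's range is limited). The gripper opens to 85 mm and grips with 20 to 120 N. Pads are 22 mm wide; open, the fingers measure 114 mm over their backs; the gripper's body (76 mm by 85 mm) begins 54 mm behind the grasp point. The pads swing forward as they close: fully open they stand 13 mm farther back than shut.
Start: joints at [-1.376, 0.311, 0.014, 1.512, -0.004, 1.319, -0.027], TCP at [128.997, 534.675, 231.304] pointing down, gripper open.
Joint ranges: [-2.7, 2.7], [-0.3, 1.91], [-1.27, 1.3], [0.12, 2.57], [-1.44, 4.58], [0.2, 2.03], [-3.05, 3.05]. Speed limits (rad/s): [2.79, 2.79, 3.14, 3.14, 3.14, 3.14, 3.14].

### API

Orientations are given as a unit quaternion [x, y, z, w].
In Python, from plant import read_state, capture, sign_off, hold_point_z gives the robot as it stands. The module is installed in compiled form; this text tells all that it offers.
- The arm moves only by the tool send_rows, never from a script. Its argument "series" is one flat list of numbers, 5 for each row, row after row: the shift along the world's x, y, z in mm, then the turn about the world's z in degrees, then the closure, from 0 (fully open) to 1 (shut). A call has 1 to 10 rows; each row is the pose to reach, as a shift and turn from the pose commanded when the call began; what a row does not reach only later rows make up. A row lasts 1/10 s, in which the tool goes at most 50 mm and 8.59 degrees, less where a joint would pass 70% of its speed; a pose out of reach is approached as far as the arm can. A call with a gripper value outside its range is refused whole. The fingers move at their own pace and stop on an object; "grip_force" is the grip in N (left out, the last holds). Time passes only in rows, so rows that repeat a pose let the fingers close. It gives the time, the measured TCP pose, the force, the opening and the grip force at its end, in the units of the state.
- read_state(): the state, without advancing time (a new reading comes with each control period).
- capture(name): name is "scene" or "top" or "wrist"; returns a dict with "image" (384x512x3 uint8, red, green, blue), "mtx" (3x3 intrinsics, pixels), "origin" and "rotation" of the camera in the world. Camera axes: x right, y down, z forward; pixel columns grow to the right and rows downward; lengths in mm; the calibration is good to about 2 mm. A picture is of the moment at which its call begins. There is no depth.
- sign_off(): hands the job in; it is judged then, once.
The state is a dict: "time_s": time; "joint_pos": joint angles; "joint_velocities": joint speeds; "joint_efforts": joint torques, N m; "tool_pos": TCP position; "tool_rot": TCP orientation; "force": force on the tool from outside, world axes, zero at the start; "wrist_torque": the same for the moment, N m; "width": finger opening in mm; "grasp_force": force on a finger pad.
Only numpy, scipy, OpenCV 4.12 (cv2) and the standard library are available. Lean on these libraries where they do the work, as an engineer would, in place of code of your own. Each camera call takes 0.05 s, during which the arm holds its last target. There are 200 camera calls.

### The job

Put the middle-sized of the three white ceramic balls into the deep aluminium pot: lower it gently onto the ring seat at the bottom, feeling for the seat because its height is set by hand and not known, and let go only once the ball is resting there, neither dropping it nor pressing it hard. Then close the keeper leaves over it by turning the pot's lock collar clockwise (seen from above) by its upright lug until the lug stands in line with the white pointer post. Leave the other two balls and the white flask where they are.

Things in the scene. Friction and masses are not known exactly. Their poses are not given: they have to be found in the camera images.
- ball_mid: the ball to put away: white ceramic ball, 40 mm diameter, about 130 g, at first on a low grey three-point stand (32 mm diameter, 13 mm high) that stays on the bench. Origin at the ball's centre, at first about 30 mm above the bench.
- ball_small: white ceramic ball, 30 mm diameter, on its own three-point stand (26 mm diameter, 13 mm high); leave it alone. Origin at its centre.
- ball_large: white ceramic ball, 52 mm diameter, on its own three-point stand (38 mm diameter, 13 mm high); leave it alone. Origin at its centre.
- flask: closed white plastic flask standing upright, 48 mm diameter, 100 mm high; leave it alone. Origin at the centre of its underside.
- pot: round upright aluminium pot fixed to the bench: foot 222 mm diameter, 10 mm thick; wall 148 mm outer, 124 mm inner diameter; rim 95.5 mm above the bench. Origin at the centre of its underside, z up. On the rim lie three curved steel keeper leaves (tops 99 mm above the bench) that swing in over the mouth as the collar turns; at the start they keep at least 56 mm from the axis.
- pot_mouth (a point): point on the pot's axis at rim height, z up. Below it is a sprung grey seat: a 118 mm disc with a rubber ring (32 mm outer, 24 mm inner diameter, 8 mm high) at its middle; a ball resting in the ring has its centre 24 mm above the disc. The seat gives 3.5 mm at 2 N per mm, then is hard. Its height is unknown: the seated ball's centre ends 21 to 46 mm below the rim.
- lug_grip (a point): grip point on the collar's lug, 90 mm from the pot's axis, 124 mm above the bench. The collar is a dark steel ring, 166 mm diameter, round the pot's wall; the lug is an upright aluminium bar on it, 12 mm wide along the turn, 14 mm deep radially, free from 93 to 137 mm above the bench. No other part of the pot is as tall.
- lock_mark (a point): centre of the top of the white pointer post (7 by 8 mm) that stands on the pot's foot just outside the lug's path, 105 mm from the axis, top 101 mm above the bench: the locked mark.
- collar (a joint): turn of the lock collar about the pot's axis in rad, growing clockwise seen from above; at the start 0 to 0.3 (open, leaves drawn back); the lug is in line with the white pointer post at 1.2; the collar can turn past it, to a stop at 1.5. It stays where it is left and takes about 2 N at the lug.
There are look-alikes about, which are no part of the job. Leave any brown or yellow look-alike of the ball_mid alone.

How it is judged:
By the outcome, as a careful person would: the job done as asked, in the order asked, and still so for the second after the job is handed in, with the robot touching nothing.
It also fails if it takes over 54 s, if anything falls off the work surface, if the arm or the gripper's body presses on something with over 40 N, if the wrist force passes 120 N, or if a joint passes its speed limit or range.

## Working session

There is one attempt and no reset: what is moved stays moved. The work goes in short steps, Python scripts to look and compute and a tool call to move; the robot and the scene stay as the last step left them, time stands still between calls to the robot, and variables do not carry over. Pictures are saved under pics/ and viewed, at most 10 in all, crops included, and the job is handed in when it is done.

Besides the shell and the picture viewer there is one more tool, called after "Call:" as a command line: name --argument value ..., lists and objects as JSON in quotes. send_rows: Moves the arm, as the interface text tells. Its arguments: {"type":"object","properties":{"series":{"type":"array","items":{"type":"number"}},"grip_force":{"type":"number"}},"required":["series"]}

```bash
mkdir -p pics
cat > h.py <<'E'
import numpy as np, cv2
from plant import read_state, capture, sign_off, hold_point_z
def snap(cam,name):
    c=capture(cam); cv2.imwrite(f'pics/{name}.png',c['image'][:,:,::-1]); np.savez(f'pics/{name}.npz',**c); return c
def load(name): return dict(np.load(f'pics/{name}.npz'))
def ray(c,u,v,z):
    d=np.array(c['rotation'])@np.linalg.inv(c['mtx'])@np.array([u,v,1.]); o=np.array(c['origin']); return o+d*(z-o[2])/d[2]
def proj(c,p):
    q=c['mtx']@(np.array(c['rotation']).T@(np.array(p)-c['origin'])); return q[:2]/q[2]
E
python3 - <<'E'
from h import *
a=snap('top','top0');b=snap('scene','scene0')
print(a['origin'],a['rotation'],b['origin'],hold_point_z); s=read_state(); print(s['tool_rot'],s['width'],s['force'])
i=np.hstack([a['image'],b['image']])[:,:,::-1]
cv2.imwrite('pics/t2.png',cv2.resize(a['image'][:,:,::-1],(800,600),interpolation=cv2.INTER_CUBIC))
E
```

```text
[489.75461504  28.24174201 780.60228577] [ 0.70763768 -0.70256555  0.0667374  -0.03459305] [1106.31820011   67.95312569  878.17988718] 18.700000000000003
[ 1.18089897e-01  9.93002340e-01 -1.05795177e-03 -9.37958091e-05] 85.53493735802219 [-0.01790825  0.03373162  0.52321011]
```

View pics/t2.png

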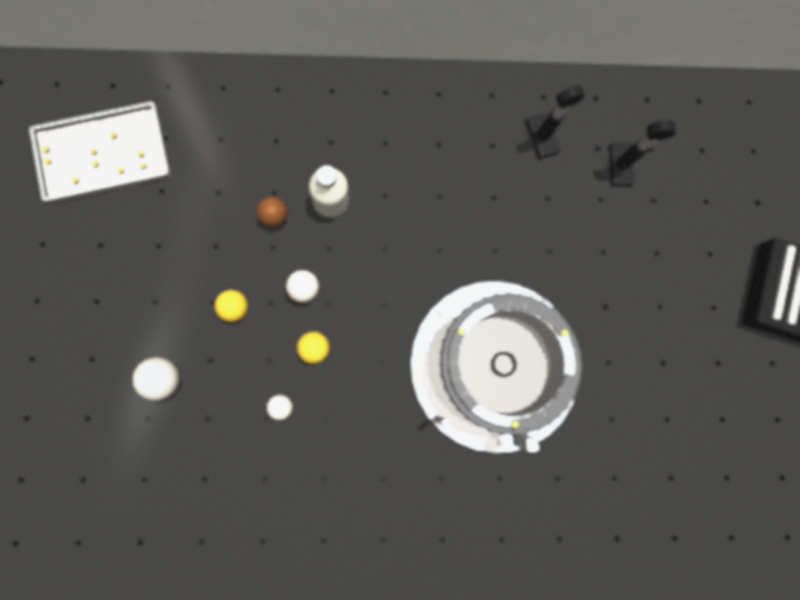

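View pics/scene0.png

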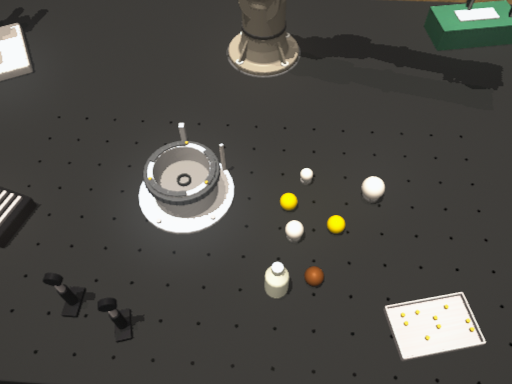

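```bash
sed -i 's/^import numpy.*/&\nfrom scipy.spatial.transform import Rotation as R/; s/return c$/return c/' h.py
sed -i "s/c=capture(cam);/c=dict(capture(cam)); c['rotation']=np.array(c['rotation']); c['rotation']=R.from_quat(c['rotation']).as_matrix() if c['rotation'].size==4 else c['rotation'];/" h.py
python3 - <<'E'
from h import *
for n in('top','scene'):
    c=snap(n,n+'1')
a=load('top1');b=load('scene1')
# ball centres (white) from top: blobs
for nm,c in(('top',a),('scene',b)):
    m=(c['image'].min(2)>150).astype(np.uint8)
    n,l,st,ce=cv2.connectedComponentsWithStats(m)
    for k in range(1,n):
        if 40<st[k,4]<9000: print(nm,ce[k].round(1),st[k,2:],ray(c,*ce[k],30).round(1))
print('seat ring',ray(a,503*.64,364*.64,40))
f=lambda im,x,y,w,h:cv2.resize(im[y:y+h,x:x+w,::-1],(400,400),interpolation=cv2.INTER_CUBIC)
cv2.imwrite('pics/crop1.png',np.hstack([f(a['image'],255,170,125,125),f(b['image'],125,110,120,120)]))
E
```

```text
top [62.8 96.9] [  89   64 3840] [792.2 373.6  30. ]
top [209.8 117.9] [ 24  24 430] [753.8  75.5  30. ]
top [501.7 180.2] [ 14  47 253] [ 631.3 -530.6   30. ]
top [193.1 182.2] [ 20  19 306] [619.7 106.1  30. ]
top [508.6 192.8] [  7  34 135] [ 605.1 -542.9   30. ]
top [310.1 232.8] [ 107  110 6695] [ 520.5 -127.4   30. ]
top [322.  232.7] [ 11  12 109] [ 520.8 -151.2   30. ]
top [ 98.4 241.8] [ 28  27 585] [500.7 284.9  30. ]
top [178.4 260.1] [ 16  15 194] [466.4 130.7  30. ]
top [349.4 273.8] [ 31  35 321] [ 440.6 -203.8   30. ]
scene [476.4  13.7] [ 46  14 462] [-184.5  650.3   30. ]
scene [12.  49.1] [  30   50 1127] [  73.5 -725.2   30. ]
scene [253.3  59. ] [ 68  40 607] [ 72.  -22.9  30. ]
scene [191.6 147. ] [ 38  11 135] [ 405.7 -148.    30. ]
scene [150.1 169.6] [  8  19 104] [ 480.7 -234.9   30. ]
scene [184.7 176.5] [  49   36 1099] [ 495.3 -150.4   30. ]
scene [187.9 208.5] [  96   70 2176] [ 582.  -129.1   30. ]
scene [306.1 173. ] [ 13  11 109] [466.5 130.7  30. ]
scene [373.2 185.7] [ 23  20 354] [492.7 284.   30. ]
scene [  5.8 200.7] [14 18 70] [ 588.6 -540.2   30. ]
scene [  9.5 207.9] [ 21  27 111] [ 606.6 -524.6   30. ]
scene [293.9 228.2] [ 17  17 234] [616.5 106.   30. ]
scene [276.1 275. ] [ 24  27 413] [727.1  73.1  30. ]
scene [433.  325.7] [ 101   67 4300] [809.7 372.5  30. ]
seat ring [ 519.82447749 -148.73621832   40.        ]
```

View pics/crop1.png

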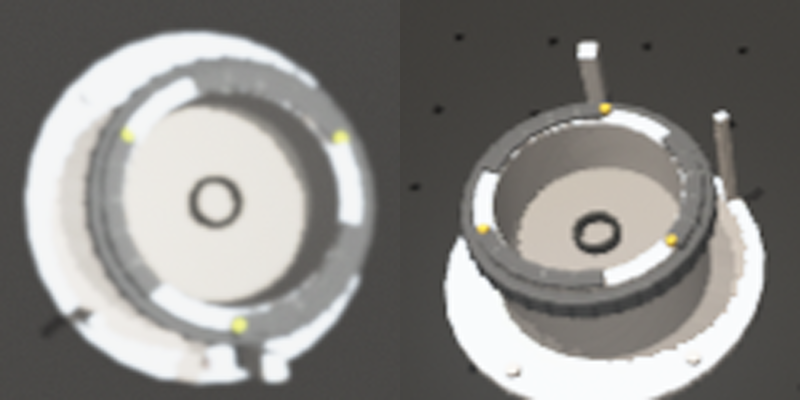

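Run:
```python
from h import *
a=load('top1');b=load('scene1')
lt=ray(a,340.9,284.7,137);ls=ray(b,181.1,125,137);ps=ray(b,221,145.1,101);print(lt,ls,ps,proj(a,ps))
# rectify to plane z, 1mm/px, find foot circle and collar circle
def rect(c,z,x0=380,y0=-300,n=300):
    g=np.array([[0,0],[n,0],[n,n],[0,n]],np.float32)  # (col=y-y0,row=x-x0)
    px=np.float32([proj(c,[x0+r,y0+q,z]) for q,r in g])
    return cv2.warpPerspective(c['image'],cv2.getPerspectiveTransform(px,g),(n,n))
for nm,c in(('top',a),('scene',b)):
  im=cv2.cvtColor(rect(c,10),cv2.COLOR_RGB2GRAY)
  C=cv2.HoughCircles(cv2.GaussianBlur(im,(5,5),0),cv2.HOUGH_GRADIENT,1,20,param1=80,param2=15,minRadius=107,maxRadius=114)
  print(nm,'foot',None if C is None else [(380+y,x-300,r) for x,y,r in C[0][:3]])
# seat ring z ~ unknown: intersect two views' rays of the ring: top (322.4,232.8), scene
r1=(215/3.2+255,202/3.2+170); r2=(197/3.333+125,233/3.333+110)
for z in(20,35,50,65): print(z,ray(a,*r1,z)[:2],ray(b,*r2,z)[:2])
```

```text
[ 429.70646016 -155.63964668  137.        ] [ 433.03614877 -153.59111277  137.        ] [454.60208175 -65.14870304 101.        ] [284.12744387 268.36629117]
top foot [(np.float32(521.5), np.float32(-145.5), np.float32(112.3))]
scene foot [(np.float32(520.5), np.float32(-147.5), np.float32(112.3))]
20 [ 520.30852977 -154.05216311] [ 497.91715411 -152.78242498]
35 [ 519.70596949 -150.45710611] [ 508.55130649 -148.92422076]
50 [ 519.10340922 -146.8620491 ] [ 519.18545887 -145.06601655]
65 [ 518.50084895 -143.26699209] [ 529.81961125 -141.20781233]
```

Top view in 800×600 scale. These could be taken for ball_mid:
- White (302,286), small white (279,407), large white (155,379).
- Yellow (231,305) and (313,347), brown (272,212).
- Flask cap (326,175).

I choose white (302,286), which is middle-sized and lies at about (618,106). The pot is at (520,-146). The lug is at (431,-155), 89 mm from the axis. The post is at (455,-65), 104 mm from the axis. These radii match the description.

Call:
send_rows --series '[35,-31,-6,0,0.3,70,-62,-12,0,0.3,105,-93,-18,0,0.3,140,-124,-24,0,0.3,175,-155,-30,0,0.3,210,-186,-36,0,0.3,245,-217,-42,0,0.3,280,-248,-48,0,0.3,315,-279,-54,0,0.3,350,-310,-60,0,0.3]' --grip_force 25

```text
time_s: 1.2
tool_pos: [480.0, 223.4, 171.1]
tool_rot: [0.118, 0.993, 0.0, 0.0]
force: [1.1, 1.2, -0.8]
width: 59.9
grasp_force: 0.0
```

Call:
send_rows --series '[35,-31,-5,0,0.3,70,-62,-10,0,0.3,105,-93,-15,0,0.3,139,-119,-20,0,0.3,139,-119,-25,0,0.3,139,-119,-25,0,0.3,139,-119,-25,0,0.3]'

```text
time_s: 1.9
tool_pos: [617.0, 107.3, 145.9]
tool_rot: [0.117, 0.993, 0.001, -0.001]
force: [0.1, -0.5, 0.3]
width: 59.8
grasp_force: 0.0
```

Run:
```python
from h import *
c=snap('wrist','w1'); s=read_state(); print(s['time_s'],s['tool_pos'],s['width'],s['force'])
print(proj(c,[618,106,30]), c['origin'])
m=(c['image'].min(2)>120).astype(np.uint8)
n,l,st,ce=cv2.connectedComponentsWithStats(m)
for k in range(1,n):
    if st[k,4]>150: print(ce[k].round(1),st[k],ray(c,*ce[k],30).round(1))
```

```text
1.95 [617.07447511 107.81901599 146.32698883] 59.85885906506049 [ 0.03073553  0.9525926  -0.61900021]
[251.85821802 186.47418802] [554.41527317 121.91859118 289.87588787]
[236.2   6.7] [219   0  36  21 429] [475.6 127.7  30. ]
[441.9   9.6] [ 411    0   67   25 1185] [514.6 282.7  30. ]
[ 42.8 149.8] [   0   31   84  222 9234] [543.8 -63.1  30. ]
[251.5 189.7] [ 230  169   44   42 1396] [620.9 105.   30. ]
[491.8 292.3] [ 458  260   54   70 1985] [778.8 312.5  30. ]
[248.8 317.1] [229 310  40  14 383] [750.4  71.   30. ]
```

View pics/w1.png

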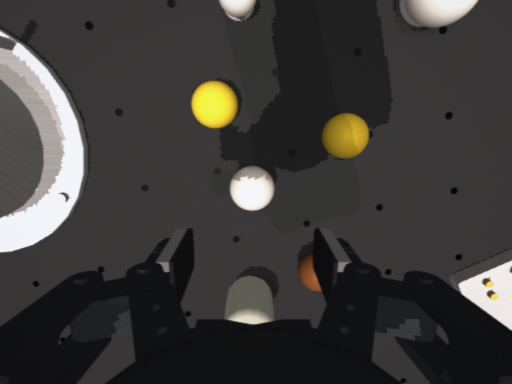

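The wrist view confirms the choice: a plain white ball at (252,188), located at about (620,105.5). The fingers clear the yellow and brown balls.

Call:
send_rows --series '[1,0,-35,0,0.3,1,0,-70,0,0.3,1,0,-100,0,0.3,1,0,-120,0,0.3,1,0,-130,0,0.3,1,0,-137,0,0.3,1,0,-137,0,0.3]'

```text
time_s: 2.65
tool_pos: [618.8, 106.5, 9.5]
tool_rot: [0.118, 0.993, 0.0, -0.0]
force: [0.1, -0.8, -0.7]
width: 60.0
grasp_force: 0.0
```

Call:
send_rows --series '[0,0,0,0,0.42,0,0,0,0,0.5,0,0,0,0,0.6,0,0,0,0,0.7,0,0,0,0,0.7,0,0,0,0,0.7]' --grip_force 30

```text
time_s: 3.25
tool_pos: [620.1, 105.8, 10.7]
tool_rot: [0.118, 0.993, 0.0, 0.001]
force: [-0.4, 0.1, 6.0]
width: 38.4
grasp_force: 29.9
```

Call:
send_rows --series '[0,0,3,0,0.7,0,0,8,0,0.7,0,0,20,0,0.7,0,0,45,0,0.7,0,0,75,0,0.7,0,0,105,0,0.7,0,0,135,0,0.7,0,0,145,0,0.7,0,0,145,0,0.7,0,0,145,0,0.7]'

```text
time_s: 4.25
tool_pos: [617.9, 105.6, 152.9]
tool_rot: [0.118, 0.993, -0.0, -0.001]
force: [-0.9, -0.5, -2.6]
width: 38.4
grasp_force: 30.4
```

Run:
```python
from h import *
c=snap('wrist','w2'); s=read_state(); print(s['time_s'],s['tool_pos'],s['width'],s['force'],s['grasp_force'])
p=s['tool_pos']; print('expected ball px',proj(c,[p[0],p[1],p[2]+21]), 'lower 5', proj(c,[p[0],p[1],p[2]+16]))
print(proj(c,[p[0]+5,p[1],p[2]+21]))
im=c['image'][:,:,::-1]; cv2.imwrite('pics/w2c.png',cv2.resize(im[150:350,130:390],(780,600)))
```

```text
4.3 [617.50073188 105.58088349 152.15284834] 38.145124878688975 [-1.01157164  0.41746651 -2.12105821] 30.363373160362244
expected ball px [253.0614539  255.88910197] lower 5 [253.06506468 250.92308712]
[255.60559287 265.5033305 ]
```

View pics/w2c.png

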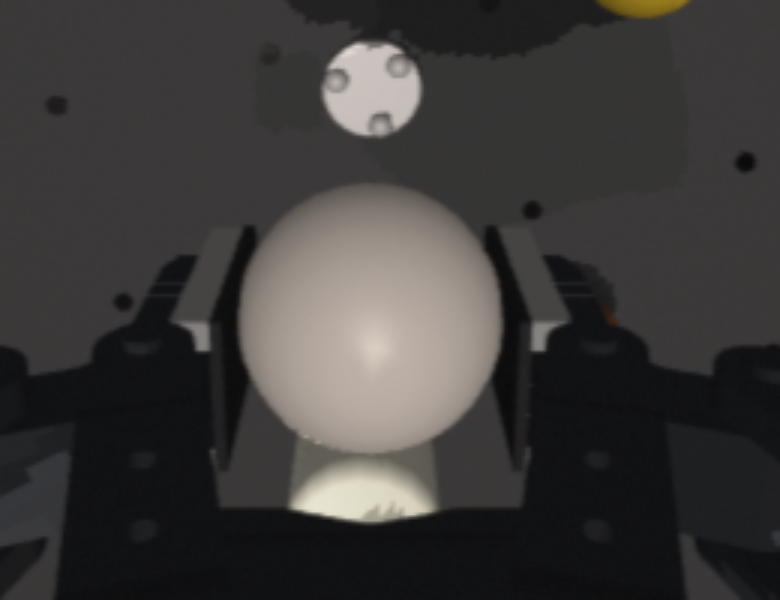

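Ball held at (253,256) in the wrist view, as expected for TCP+21 mm, and the stand stayed on the bench. Next I carry it over the pot.

Call:
send_rows --series '[-12,-30,0,0,0.7,-25,-65,0,0,0.7,-41,-105,0,0,0.7,-57,-145,0,0,0.7,-72,-185,0,0,0.7,-86,-220,0,0,0.7,-94,-242,0,0,0.7,-98,-252,0,0,0.7,-98,-252,0,0,0.7,-98,-252,0,0,0.7]'

```text
time_s: 5.3
tool_pos: [521.3, -144.1, 153.5]
tool_rot: [0.117, 0.993, 0.001, -0.001]
force: [-0.7, 0.5, -3.1]
width: 38.7
grasp_force: 30.4
```

Run:
```python
from h import *
c=snap('wrist','w3'); t=snap('top','t3'); s=read_state(); print(s['time_s'],s['tool_pos'],s['width'],s['force'])
fs=[]
print('ring exp wrist',proj(c,[520,-146,50]),'rim exp',proj(c,[520,-146,95.5]))
print('lug wrist',proj(c,[431,-154.6,137]),'post',proj(c,[454.6,-65,101]))
im=c['image'][:,:,::-1].copy()
for r,z,col in((62,95.5,(0,0,255)),(111,10,(0,255,0)),(16,50,(255,0,0))):
    pts=np.int32([proj(c,[520+r*np.cos(q),-146+r*np.sin(q),z])*4 for q in np.linspace(0,6.3,90)])
    cv2.polylines(im,[pts],False,col,1,shift=2)
cv2.imwrite('pics/w3c.png',cv2.resize(im,(800,600)))
```

```text
5.4 [ 521.81411473 -143.62153551  153.78154627] 38.59892988829091 [-0.16790204  0.60358286 -1.47650046]
ring exp wrist [250.46672254 187.52541358] rim exp [250.06594069 203.4740971 ]
lug wrist [191.10786155  67.21484504] post [352.22756879  79.19504328]
```

View pics/w3c.png

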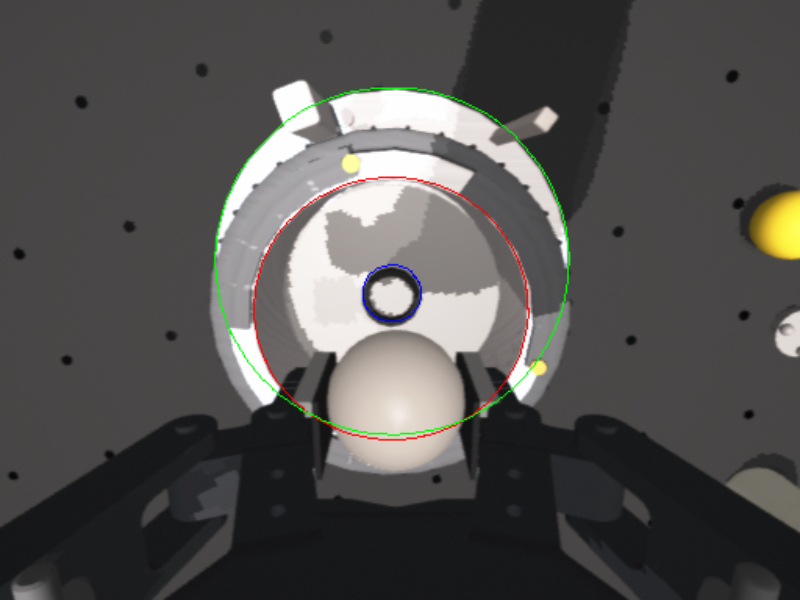

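The predicted rim, foot and ring circles match the picture: ring at (391,294), lug (296,103), post (545,120). I descend to just above the highest possible seat, with a small correction.

Call:
send_rows --series '[-1,-1,-20,0,0.7,-1,-1.5,-45,0,0.7,-1,-1.5,-70,0,0.7,-1,-1.5,-82,0,0.7,-1,-1.5,-88,0,0.7,-1,-1.5,-88,0,0.7,-1,-1.5,-88,0,0.7,-1,-1.5,-88,0,0.7]'

```text
time_s: 6.2
tool_pos: [521.1, -148.1, 67.5]
tool_rot: [0.118, 0.993, -0.0, 0.001]
force: [0.4, -0.4, -1.8]
width: 38.1
grasp_force: 30.4
```

Call:
send_rows --series '[0,0,-1,0,0.7,0,0,-2,0,0.7,0,0,-3,0,0.7,0,0,-4,0,0.7,0,0,-4,0,0.7]'

```text
time_s: 6.7
tool_pos: [519.8, -147.8, 62.1]
tool_rot: [0.118, 0.993, 0.0, -0.0]
force: [0.0, 0.7, -1.1]
width: 38.3
grasp_force: 30.4
```

Run:
```python
from h import *
s=read_state(); print(s['tool_pos'],s['force'],s['time_s'])
```

```text
[ 519.8096894  -147.77026789   62.11206466] [ 0.03446935  0.67367941 -1.10725148] 6.7
```

Call:
send_rows --series '[0.5,0.5,-1,0,0.7,1,1,-2,0,0.7,1,1,-3,0,0.7,1,1,-3,0,0.7]'

```text
time_s: 7.1
tool_pos: [520.9, -146.7, 59.1]
tool_rot: [0.118, 0.993, 0.0, -0.0]
force: [-0.8, -1.0, -1.5]
width: 38.4
grasp_force: 30.4
```

Call:
send_rows --series '[0,0,-1,0,0.7,0,0,-2,0,0.7,0,0,-2,0,0.7]'

```text
time_s: 7.4
tool_pos: [520.8, -146.8, 57.1]
tool_rot: [0.118, 0.993, 0.0, -0.0]
force: [0.2, -0.5, -1.3]
width: 38.4
grasp_force: 30.4
```

Call:
send_rows --series '[0,0,-1,0,0.7,0,0,-2,0,0.7,0,0,-2,0,0.7]'

```text
time_s: 7.7
tool_pos: [520.8, -146.8, 55.1]
tool_rot: [0.118, 0.993, 0.0, -0.0]
force: [0.2, 0.7, -1.7]
width: 38.6
grasp_force: 30.4
```

Call:
send_rows --series '[0,0,-0.8,0,0.7,0,0,-1.5,0,0.7,0,0,-1.5,0,0.7]'

```text
time_s: 8.0
tool_pos: [521.2, -146.9, 53.9]
tool_rot: [0.118, 0.993, -0.0, 0.0]
force: [-0.0, -0.7, -0.2]
width: 38.3
grasp_force: 30.4
```

Call:
send_rows --series '[0,0,-0.8,0,0.7,0,0,-1.5,0,0.7,0,0,-1.5,0,0.7]'

```text
time_s: 8.3
tool_pos: [521.3, -146.9, 52.6]
tool_rot: [0.118, 0.993, 0.0, 0.0]
force: [-0.8, 0.7, 2.2]
width: 38.2
grasp_force: 30.6
```

Run:
```python
from h import *
from scipy.optimize import least_squares
s=read_state(); print(s['time_s'],s['tool_pos'],s['force'])
obs=[]
for n,(u,v),w in(('top1',(322.2,233.1),14),('scene1',(184.1,179.9),11),('w3',(250.2,188.5),22)):
    c=load(n); g=c['image'].mean(2); u0,v0=int(u),int(v)
    m=(g<95).astype(np.uint8); roi=np.zeros_like(m); roi[v0-w:v0+w,u0-w:u0+w]=1
    k,l,st,ce=cv2.connectedComponentsWithStats(m*roi); 
    ks=[q for q in range(1,k) if st[q,4]>25]
    print(n,[(ce[q].round(1),st[q]) for q in ks])
    if n!='w3':
        q=max(ks,key=lambda q:st[q,4]); obs.append((c,(st[q,0]+st[q,2]/2-.5,st[q,1]+st[q,3]/2-.5)))
    else: obs.append((c,(u,v)))
f=lambda p:np.concatenate([proj(c,p)-o for c,o in obs])
r=least_squares(f,[520,-146,50]); print(r.x,r.fun.round(2),[o[1] for o in obs])
```

```text
8.3 [ 521.34713168 -146.89546188   52.60591456] [-0.776078    0.71533754  2.15409587]
top1 []Traceback (most recent call last):
  File "<stdin>", line 12, in <module>
ValueError: max() iterable argument is empty
```

Call:
send_rows --series '[0,0,-0.3,0,0.7,0,0,-0.5,0,0.7,0,0,-0.5,0,0.7,0,0,-0.5,0,0.7]'

```text
time_s: 8.7
tool_pos: [521.3, -146.9, 52.1]
tool_rot: [0.118, 0.993, -0.0, 0.0]
force: [0.7, -0.4, 3.2]
width: 38.4
grasp_force: 30.6
```

Call:
send_rows --series '[0,0,0.3,0,0.7,0,0,0.6,0,0.7,0,0,0.9,0,0.7,0,0,0.9,0,0.7,0,0,0.9,0,0.7]'

```text
time_s: 9.2
tool_pos: [521.2, -146.8, 52.7]
tool_rot: [0.118, 0.993, -0.0, 0.0]
force: [1.4, 0.2, 1.9]
width: 38.4
grasp_force: 30.6
```

Call:
send_rows --series '[0,0,0.4,0,0.7,0,0,0.6,0,0.6,0,0,0.6,0,0.55,0,0,0.6,0,0.5,0,0,0.6,0,0.45,0,0,0.6,0,0.4,0,0,0.6,0,0.35,0,0,0.6,0,0.35]'

```text
time_s: 10.0
tool_pos: [520.8, -146.8, 53.2]
tool_rot: [0.118, 0.993, 0.0, -0.0]
force: [-0.4, 0.0, 0.9]
width: 55.8
grasp_force: 0.0
```

Run:
```python
from h import *
c=snap('wrist','w4'); s=read_state(); print(s['time_s'],s['tool_pos'],s['force'],s['width'],s['grasp_force'])
p=s['tool_pos']; print(proj(c,[p[0],p[1],p[2]+21]),[proj(c,[520.5,-146.5,z]).round(1) for z in (70,75)])
im=c['image'][:,:,::-1]; cv2.imwrite('pics/w4c.png',cv2.resize(im,(640,480)))
```

```text
10.05 [ 520.84397495 -146.8042819    53.21998816] [ 0.04333309 -0.7180046  -0.37156227] 55.59571255431977 0.0
[253.4022133  257.64831645] [array([253.8, 252.6]), array([253.9, 257.7])]
```

View pics/w4c.png

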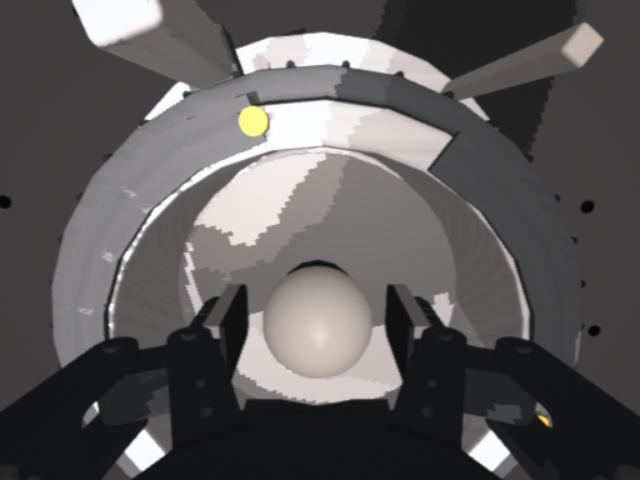

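The ball sits on the ring at (318,321) in the 640-wide view, concentric with it. Next I go straight up, then over to the lug.

Call:
send_rows --series '[0,0,5,0,0.35,0,0,25,0,0.35,0,0,60,0,0.35,0,0,95,0,0.35,0,0,112,0,0.35,-30,-3,112,6,0.3,-65,-6,112,13,0.3,-89,-8,112,19,0.3,-89,-8,112,19,0.3,-89,-8,112,19,0.3]'

```text
time_s: 11.05
tool_pos: [432.3, -154.9, 166.0]
tool_rot: [-0.047, 0.999, 0.0, 0.001]
force: [0.8, 0.7, 0.8]
width: 59.6
grasp_force: 0.0
```

Run:
```python
from h import *
c=snap('wrist','w5'); t=snap('top','t5'); s=read_state(); print(s['time_s'],s['tool_pos'],s['tool_rot'],s['force'],s['width'])
p=s['tool_pos']; print('tcp px',proj(c,p),'at 137',proj(c,[p[0],p[1],137]),'lug pred',proj(c,[431,-154.6,137]))
im=c['image'][:,:,::-1]; cv2.imwrite('pics/w5c.png',cv2.resize(im,(640,480)))
```

```text
11.15 [ 433.24030857 -154.66924708  165.74782236] [-4.74221922e-02  9.98874592e-01 -1.89353026e-04  8.06389418e-04] [0.03670543 0.22241536 0.6244823 ] 59.820554148667284
tcp px [254.09952996 240.04697505] at 137 [253.93677857 220.38339312] lug pred [254.3927172  216.98573812]
```

View pics/w5c.png

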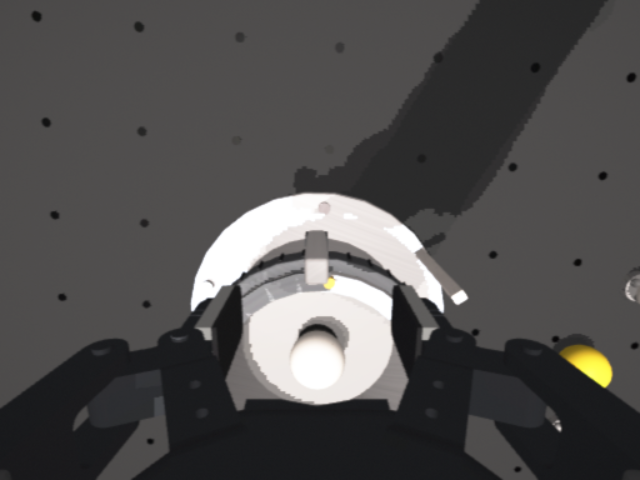

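The lug's top is at (316,275) in the 640-wide view, which lies directly under the grasp. I descend and grip it.

Call:
send_rows --series '[0,0,-25,0,0.3,0,0,-45,0,0.3,0,0,-57,0,0.3,0,0,-57,0,0.5,0,0,-57,0,0.65,0,0,-57,0,0.8,0,0,-57,0,0.95,0,0,-57,0,0.95,0,0,-57,0,0.95,0,0,-57,0,0.95]' --grip_force 30

```text
time_s: 12.15
tool_pos: [433.1, -155.1, 109.3]
tool_rot: [-0.047, 0.999, -0.0, 0.001]
force: [0.2, -0.3, 5.8]
width: 11.0
grasp_force: 31.8
```

Run:
```python
from h import *
s=read_state(); p=s['tool_pos']; print(p,s['force'],s['width'],s['grasp_force'])
C=np.array([520.5,-146.5]); d=np.array(p[:2])-C; r=np.hypot(*d); a0=np.degrees(np.arctan2(d[1],d[0]))%360
post=np.degrees(np.arctan2(-65+146.5,454.6-520.5)); print(r,a0,post)
for k in range(0,11):
    a=np.radians(a0+(post-a0)*k/10); q=C+r*np.array([np.cos(a),np.sin(a)])-p[:2]; print(k,q.round(1),round((post-a0)*k/10,1))
```

```text
[ 433.06030052 -155.12613396  109.34798183] [ 0.19140236 -0.25113017  5.75072708] 11.02599196221819 31.845052242279053
87.86416353034421 185.63413420055963 128.9586212628368
0 [0. 0.] -0.0
1 [-0.4  8.7] -5.7
2 [ 0.  17.4] -11.3
3 [ 1.3 25.9] -17.0
4 [ 3.4 34.4] -22.7
5 [ 6.4 42.5] -28.3
6 [10.1 50.4] -34.0
7 [14.6 57.8] -39.7
8 [19.8 64.8] -45.3
9 [25.7 71.2] -51.0
10 [32.2 76.9] -56.7
```

Call:
send_rows --series '[-0.3,4.3,0,-2.8,0.95,-0.4,8.7,0,-5.7,0.95,-0.3,13,0,-8.5,0.95,0,17.4,0,-11.3,0.95,0.5,21.7,0,-14.2,0.95,1.3,25.9,0,-17,0.95,2.2,30.2,0,-19.8,0.95,3.4,34.4,0,-22.7,0.95,4.8,38.5,0,-25.5,0.95,6.4,42.5,0,-28.3,0.95]'

```text
time_s: 13.15
tool_pos: [439.3, -112.7, 109.3]
tool_rot: [0.199, 0.98, -0.0, 0.001]
force: [-0.6, -0.7, 5.2]
width: 11.3
grasp_force: 32.0
```

Low forces, so I do the second half.

Call:
send_rows --series '[1.7,3.9,0,-2.8,0.95,3.7,7.9,0,-5.7,0.95,5.9,11.7,0,-8.5,0.95,8.2,15.3,0,-11.4,0.95,10.7,18.9,0,-14.2,0.95,13.4,22.3,0,-17,0.95,16.3,25.6,0,-19.9,0.95,19.3,28.7,0,-22.7,0.95,22.5,31.6,0,-25.5,0.95,25.8,34.4,0,-28.4,0.95]'

```text
time_s: 14.15
tool_pos: [465.1, -78.4, 109.3]
tool_rot: [0.434, 0.901, 0.0, 0.001]
force: [-0.6, -0.5, 6.7]
width: 11.4
grasp_force: 32.0
```

Call:
send_rows --series '[0,0,0,0,0.95,0,0,0,0,0.7,0,0,0,0,0.5,0,0,0,0,0.4,0,0,0,0,0.4,0,0,0,0,0.4,0,0,25,0,0.4,0,0,60,0,0.4,-20,15,80,0,0.4,-20,15,80,0,0.4]'

```text
time_s: 15.15
tool_pos: [444.8, -61.5, 190.9]
tool_rot: [0.432, 0.902, 0.002, 0.002]
force: [0.7, -0.0, -0.1]
width: 51.7
grasp_force: 0.0
```

Run:
```python
from h import *
s=read_state(); print(s['time_s'],s['tool_pos'],s['force'])
c=snap('wrist','w6'); b=snap('scene','s6')
print('wrist lug/post pred',proj(c,[463.8,-76.5,137]),proj(c,[454.6,-65,101]),'scene',proj(b,[463.8,-76.5,137]),proj(b,[454.6,-65,101]))
x=cv2.resize(c['image'][:,:,::-1],(400,300)); y=cv2.resize(b['image'][100:220,120:280,::-1],(400,300),interpolation=cv2.INTER_CUBIC)
cv2.imwrite('pics/c6.png',np.hstack([x,y]))
```

```text
15.15 [444.76655726 -61.52499181 190.86764995] [ 0.74845864 -0.01288576 -0.1303676 ]
wrist lug/post pred [259.64395405 237.6697689 ] [258.6040438  202.97483121] scene [214.0704271  137.26178089] [221.06620079 145.10263381]
```

View pics/c6.png

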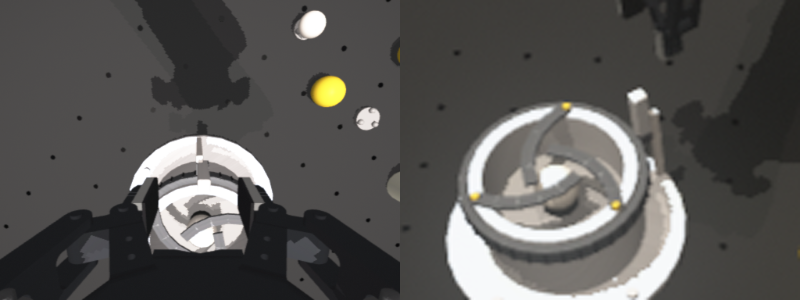

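Run:
```python
from h import *
c=load('w6');b=load('s6')
x=c['image'][170:300,200:330,::-1]; y=b['image'][125:185,175:235,::-1]
im=np.hstack([cv2.resize(x,(520,520),interpolation=cv2.INTER_CUBIC),cv2.resize(y,(280,520)[:1]+(280,),interpolation=cv2.INTER_CUBIC) if 0 else np.vstack([cv2.resize(y,(280,280),interpolation=cv2.INTER_CUBIC),np.zeros((240,280,3),np.uint8)])])
cv2.imwrite('pics/c7.png',im)
```

```text
(no output)
```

View pics/c7.png

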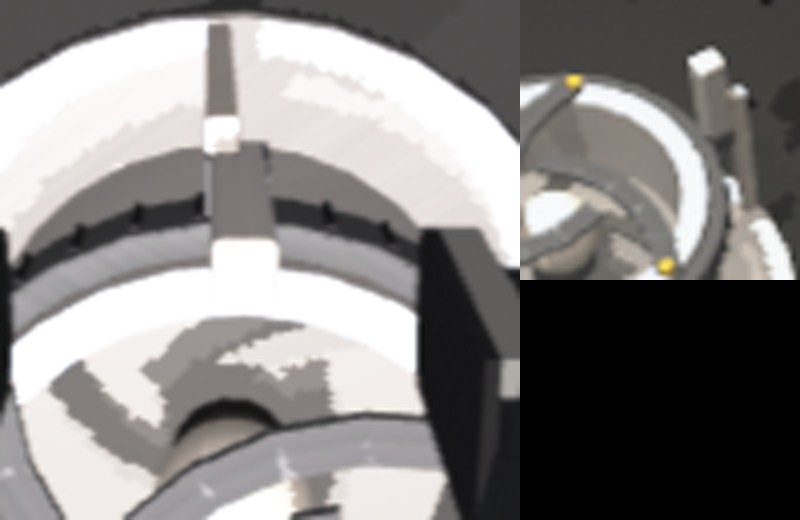

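Run:
```python
from h import *
c=load('w6');b=load('s6')
for cen in([520,-146],[520.5,-146.5],[521,-147.5]):
  for nm,p in(('wrist post',ray(c,255.2,203.1,101)),('wrist lug outer edge',ray(c,261.1,229.6,137)),('scene post',ray(b,175+218/4.667,125+93/4.667,101)),('scene lug',ray(b,175+187/4.667,125+62/4.667,137))):
    d=p[:2]-cen; print(nm,p[:2].round(1),np.hypot(*d).round(1),np.degrees(np.arctan2(d[1],d[0])).round(2))
```

```text
wrist post [452.5 -66.8] 104.0 130.46
wrist lug outer edge [460.7 -71. ] 95.6 128.36
scene post [454.  -63.6] 105.6 128.7
scene lug [466.6 -74. ] 89.7 126.58
wrist post [452.5 -66.8] 104.7 130.49
wrist lug outer edge [460.7 -71. ] 96.3 128.4
scene post [454.  -63.6] 106.3 128.74
scene lug [466.6 -74. ] 90.4 126.65
wrist post [452.5 -66.8] 105.8 130.34
wrist lug outer edge [460.7 -71. ] 97.4 128.27
scene post [454.  -63.6] 107.4 128.62
scene lug [466.6 -74. ] 91.5 126.52
```

Run:
```python
from h import *
cen=np.array([520.5,-146.5])
for n,u,v,z in(('w3',348.8,76.8,101),('w4',466.4,36,101),('w5',367.5,237,101),('w3',189.4,66,137),('w5',252.8,220,137)):
    p=ray(load(n),u,v,z); d=p[:2]-cen; print(n,z,p[:2].round(1),np.hypot(*d).round(1),(np.degrees(np.arctan2(d[1],d[0]))%360).round(2))
```

```text
w3 101 [452.7 -66.9] 104.6 130.4
w4 101 [452.2 -66.2] 105.4 130.36
w5 101 [452.2 -66.4] 105.2 130.47
w3 137 [ 430.3 -155.3] 90.7 185.55
w5 137 [ 433.1 -155.4] 87.9 185.81
```

Both cameras put the lug about 2° past the post, so I regrip and turn it back 2°.

Call:
send_rows --series '[20,-15,-60,0,0.4,20,-15,-80,0,0.4,20,-15,-80,0,0.6,20,-15,-80,0,0.8,20,-15,-80,0,0.95,20,-15,-80,0,0.95,20,-15,-80,0,0.95,18.8,-15.9,-80,1,0.95,17.7,-16.8,-80,2,0.95,17.7,-16.8,-80,2,0.95]'

```text
time_s: 16.25
tool_pos: [462.6, -80.1, 109.2]
tool_rot: [0.417, 0.909, 0.0, 0.001]
force: [1.1, -1.1, 0.7]
width: 11.3
grasp_force: 34.9
```

Call:
send_rows --series '[0,0,0,0,0.95,0,0,0,0,0.7,0,0,0,0,0.5,0,0,0,0,0.4,0,0,0,0,0.4,0,0,0,0,0.4,0,0,25,0,0.4,0,0,60,0,0.4,-18,17,80,-2,0.4,-18,17,80,-2,0.4]'

```text
time_s: 17.25
tool_pos: [444.7, -61.0, 190.9]
tool_rot: [0.432, 0.902, 0.002, 0.002]
force: [0.9, -0.1, -0.2]
width: 50.9
grasp_force: 0.0
```

Run:
```python
from h import *
s=read_state(); print(s['time_s'],s['tool_pos'],s['force'])
c=snap('wrist','w8');b=snap('scene','s8')
for nm,i0,i1 in(('w','w6','w8'),('s','s6','s8')):
    A=cv2.cvtColor(load(i0)['image'],cv2.COLOR_RGB2GRAY);B=cv2.cvtColor(load(i1)['image'],cv2.COLOR_RGB2GRAY)
    for part,(u,v,w,h) in (dict(post=(255,203,9,8),lug=(261,232,13,7)) if nm=='w' else dict(post=(222,146,4,5),lug=(215,138,6,5))).items():
        T=A[v-h:v+h+1,u-w:u+w+1]; m=cv2.matchTemplate(B[v-h-12:v+h+13,u-w-12:u+w+13],T,cv2.TM_CCOEFF_NORMED)
        _,k,_,l=cv2.minMaxLoc(m); print(nm,part,'shift',l[0]-12,l[1]-12,round(k,3))
C=np.array([520.5,-146.5]); ang=lambda p:np.degrees(np.arctan2(p[1]+146.5,p[0]-520.5))
for dx in(0,-2,-4): print(dx,ang(ray(c,261.1+dx,229.6,137)))
```

```text
17.25 [444.66539582 -60.992997   190.86794324] [ 0.92544862 -0.07694683 -0.1606149 ]
w post shift 0 1 0.922
w lug shift -6 1 0.96
s post shift 0 0 0.99
s lug shift -1 -1 0.982
0 128.23653582622032
-2 129.0793351001428
-4 129.92191032519418
```

```bash
python3 -c "
from plant import sign_off
print(sign_off())"
```

```text
the job is handed in; nothing more can be done
None
```

The middle white ball rests on the ring seat, the keeper leaves are closed over it, and the lug measures within about 0.5° of the pointer post after I turned it back 2° from a small overshoot; I handed the job in at about 17 s.

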